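# Reset a levelling jack and lock it

## Robot

A 6-joint arm with a two-finger parallel gripper is mounted at the origin on the work surface. World frame = base frame: x ahead of the robot, y to its left, z up, the work surface at z = 0. Lengths are in mm, angles in rad, forces in N, time in s.
With the tool pointing down it reaches from about 300 to 775 mm from the base axis. Payload 14.6 kg.
Tool frame: the origin (TCP) lies at the very end of the fingers, on their centre line; the grasp point (between the pads) lies 19 mm behind it; z points along the fingers, y is the line along which they close (so a half turn about z gives the same grasp; the last joint's range is limited). The gripper opens to 94 mm and grips with 3 to 60 N. Pads are 16 mm wide; open, the fingers measure 119 mm over their backs; the gripper's body (75 mm by 177 mm) begins 78 mm behind the grasp point.
Start: joints at [1.088, 0.3, 1.521, -0, 1.321, -0.067], TCP at [222.153, 503.127, 205.446] pointing down, gripper open.
Joint ranges: [-3.03, 3.03], [-0.79, 2.21], [0.23, 2.52], [-1.04, 4.18], [0, 3.07], [-2.55, 2.55]. Speed limits (rad/s): [2.22, 2.22, 2.57, 3.14, 3.14, 3.14].

## Interface

Orientations are given as [roll, pitch, yaw] about the fixed x, y, z axes, in that order (R = Rz(yaw) Ry(pitch) Rx(roll)).
In Python, from cell import read_state, viewer, manip, models gives the robot as it stands.
- The arm moves only by the tool carry_out, never from a script. Its argument "deltas" is a list of rows, each an object with "dp": the shift along the tool's x, y, z in mm, a list of three; "roll": the turn about the tool's z in degrees; "gripper": the opening, from -1 (shut) to 1 (fully open), so that 0 is half open. In form: [{"dp": [tx, ty, tz], "roll": roll, "gripper": gripper}, ...]. A call has 1 to 12 rows; each row is the pose to reach, as a shift and turn from the pose commanded when the call began, along the tool's axes at that moment; what a row does not reach only later rows make up. A row lasts 1/12 s, in which the tool goes at most 41.7 mm and 7.16 degrees, less where a joint would pass 70% of its speed; a pose out of reach is approached as far as the arm can. A call with a gripper value outside its range is refused whole. The fingers move at their own pace and stop on an object; "newtons" is the grip in N (left out, the last holds). Time passes only in rows, so rows that repeat a pose let the fingers close. It gives the time, the measured TCP pose, the force, the opening and the grip force at its end, in the units of the state.
- read_state(): the state, without advancing time (a new reading comes with each control period).
- viewer.camera(name): name is "side" or "top" or "wrist"; returns the picture (384x512x3 uint8, red, green, blue); there is no depth.
- viewer.camera_params(name): a dict with "fovy" (degrees; the focal length in pixels is half the picture's height over the tangent of half this angle, whatever the lens; pixels are square), "cx", "cy" (the principal point, pixels), "eye" and "attitude" of the camera in the world; the wrist camera has in their place "T_tool_cam" (4x4, takes a point from camera to tool coordinates, whose origin is the TCP and whose axes are the flange's). Camera axes: x right, y up, looking along -z (the intrinsics and any distortion apply to the point x, -y, -z); pixel columns grow to the right and rows downward; lengths in mm; the calibration is good to about 2 mm. A picture is of the moment at which its call begins: read the wrist's pose just before it. camera_params takes no time and is no camera call.
- manip.sign_off(): hands the job in; it is judged then, once.
Trained networks look in the newest picture that a camera, given by its name, has taken for a name from the list of things; names that differ only in an ending like _2 or _b are one class to them, and where a whole thing is asked for, a point or a joint stands for the part that bears it (a point fixed in the world has none). Each returns a list of dicts, best first, with "p" (0 to 1); they miss things now and then, are a little off and sometimes report something else, mostly with a low value. They report only what shows in the picture. A call takes as long as a camera call.
- models.cut_out(camera, label): "region" (384x512 bool, what is visible of it) and "box" ([left, top, right, bottom] in pixels, round what is visible of it).
The state is a dict: "clock": time; "joints": joint angles; "qd": joint speeds; "effort": joint torques, N m; "eef_pos": TCP position; "eef_rot": TCP orientation; "wrist_force": force on the tool from outside, world axes, zero at the start; "moment": the same for the moment, N m; "finger_gap": finger opening in mm; "finger_force": force on a finger pad.
Only numpy, scipy, OpenCV 4.12 (cv2) and the standard library are available. Lean on these libraries where they do the work, as an engineer would, in place of code of your own. Each camera call takes 0.05 s, during which the arm holds its last target. There are 200 camera calls.

## Task

The levelling jack on the granite plate is out of setting. Slacken its lock ring by the upright pin on the ring's arm (anticlockwise seen from above), turn the adjuster bar on top clockwise until its pointer lines up with the index post, then turn the lock ring clockwise until it is firmly tight again without forcing it. Let go, and leave the other things on the plate where they are.

Things in the scene. Friction and masses are not known exactly. Their poses are not given: they have to be found in the camera images.
- jack_axis (a point): Levelling jack: fixed round steel stand on the 30 mm thick granite plate: base disc 120 mm across, 12 mm high, barrel 68 mm across, then the lock ring, then the adjuster, all on one vertical axis. This point lies on that axis, 72 mm above the granite; x points level from the axis to the index post, z up.
- ring_pin (a point): Upright round steel pin, 14 mm across, ending the arm of the lock ring: 85 mm from the jack's axis, 38 to 86 mm above the granite. This point: on its centre line, 72 mm above the granite. The arm (10 mm thick, top at 48 mm) joins it to the ring (80 mm across, 36 to 52 mm above the granite). The pin moves on a level circle about the axis. Turn it 45 to 60 degrees anticlockwise to slacken the ring well.
- lock_ring (a joint): Lock ring angle, rad, growing anticlockwise from above (loosening), range -0.8 to 1.3. Slack, it drags with 5 N at the pin. Where it bites depends on the adjuster's height: once the adjuster is turned down, further clockwise than found. There the pull climbs within 5 to 18 mm of pin travel (stopped, it reads 2 to 4 N less than moving). Tight: pulled to 8 to 13 N along the circle, then let go; under 7 N is slack, over 22 N forced.
- adjuster_bar (a point): Aluminium thumb bar on top of the adjuster, 52 mm long, 14 mm wide, 63 to 93 mm above the granite when in line, centred on the jack's axis, over a disc 60 mm across (58 to 63 mm). This point: on the axis, 80 mm above the granite; x runs along the bar to the pointer, z up. Clamped while the ring is tight; slack, it turns with 0.15 N m and sinks 4 mm per rad clockwise.
- pointer_tip (a point): Tip of the small pointed nose on the rim of the adjuster's disc, at one end of the bar's direction, 44 mm from the jack's axis, about 60 mm above the granite.
- index_top (a point): Inner top of the index post, an upright steel rib 5 mm wide and 8 mm deep that stands on the jack's base 50 to 58 mm from the axis, top 61 mm above the granite. This point is 52 mm from the axis. The pointer is in line when it points at this post.
- adjuster (a joint): Angle of the pointer from the index post, rad, anticlockwise from above; 0 when in line. It is found 0.5 to 1.3 rad anticlockwise; range -0.6 to 2.0.
- washer: Keyed washer hidden inside the lock ring (not visible, never handled): the ring presses it down on the adjuster's flange, and this clamping force is what locks the adjuster. 10 mm of washer travel per rad of ring.
- screw_stem: Threaded stem hidden inside the jack that carries the adjuster (not visible, never handled).
- v_block: Bystander: steel V-block 70 x 60 x 48 mm, loose on the granite; origin under its centre.
- angle_plate: Bystander: steel angle plate 70 x 90 x 82 mm; origin under its centre.
- ring_gauge: Bystander: steel ring gauge 48 mm across, 16 mm high, beside the jack; origin under its centre.
- gauge_block: Bystander: steel gauge block 35 x 9 x 30 mm, beside the jack; origin under its centre.
- parallel: Bystander: steel parallel bar 90 x 12 x 25 mm, beside the jack; origin under its centre.
- driver: Bystander: screwdriver 160 mm long lying on the granite; origin under it.
- plug_gauge: Bystander: steel plug gauge 28 mm across, 70 mm tall, upright; origin under its centre.

How it is judged (in metres and radians):
On the way, in this order (a step that is already met when the one before it is completed fails the run):
1. the lock ring is slackened so that it no longer clamps the adjuster, the adjuster not yet turned to the mark (contact force between washer and screw_stem below 1 N and value of joint adjuster above 0.3 rad), for 0.2 s.
2. with the ring slack, the pointer is lined up with the index post within 0.1 rad (contact force between washer and screw_stem below 1 N and value of joint adjuster between -0.1 and 0.1 rad), for 0.2 s.
At the end, for the whole second after the job is handed in: The pointer is within 0.12 rad (5 mm at its tip) of the index post, the lock ring clamps the adjuster with more than 15 N (a pull of some 7 N at the pin) and stands still (value of joint adjuster between -0.12 and 0.12 rad and contact force between washer and screw_stem above 15 N and velocity of joint lock_ring between -0.05 and 0.05 rad/s); the robot touches nothing.
It fails at once if the lock ring is forced: its clamping force exceeds 160 N (a pull of more than about 22 N at the pin) (contact force between washer and screw_stem above 160 N).
It fails at once if a bystander is moved more than 15 mm (distance of any of v_block, angle_plate, ring_gauge, gauge_block, parallel, driver, plug_gauge from where it was at the start of the episode above 0.015 m).
It also fails if it takes over 72 s, if anything falls off the work surface, if the arm or the gripper's body presses on something with over 40 N, if the wrist force passes 120 N, or if a joint passes its speed limit or range.

## Working session

There is one attempt and no reset: what is moved stays moved. The work goes in short steps, Python scripts to look and compute and a tool call to move; the robot and the scene stay as the last step left them, time stands still between calls to the robot, and variables do not carry over. Pictures are saved under pics/ and viewed, at most 10 in all, crops included, and the job is handed in when it is done.

Besides the shell and the picture viewer there is one more tool, called after "Emit:" by a JSON object that holds its "api" and its "payload". carry_out: Moves the arm, as the interface text tells. Its arguments: {"type":"object","properties":{"deltas":{"type":"array"},"newtons":{"type":"number"}},"required":["deltas"]}

```bash
ls; mkdir -p pics
cat > h.py <<'E'
import numpy as np, cv2
from cell import read_state, viewer, manip, models
E
python3 - <<'E'
from h import *
s=read_state(); print(s)
for c in ("top","side","wrist"):
    im=viewer.camera(c); cv2.imwrite(f"pics/{c}0.png",im[...,::-1]); print(c,viewer.camera_params(c))
    for l in ("ring_pin","adjuster_bar","pointer_tip","index_top","lock_ring","adjuster"):
        r=models.cut_out(c,l)
        for d in r[:2]: 
            ys,xs=np.nonzero(d["region"]); print(c,l,round(d["p"],2),d["box"],xs.mean().round(1) if len(xs) else None,ys.mean().round(1) if len(ys) else None)
a=cv2.imread("pics/top0.png");b=cv2.imread("pics/side0.png")
E
```

```text
pics
{'clock': 0.0, 'joints': array([ 1.08840874e+00,  3.00430333e-01,  1.52159699e+00, -2.83917952e-05,
        1.32071554e+00, -6.66341615e-02]), 'qd': array([ 0.0010083 ,  0.00084671,  0.00214825,  0.00047817, -0.00165083,
        0.00027224]), 'effort': array([ 9.89404543e-04, -5.31797469e+01, -3.52739453e+01,  7.08928448e-02,
        2.43160373e-02, -1.15025359e-04]), 'eef_pos': array([222.03296802, 502.8917926 , 204.90196851]), 'eef_rot': array([-3.14044317e+00, -4.91469923e-05,  2.72584624e+00]), 'wrist_force': array([ 0.73321794,  0.78065436, -1.3052543 ]), 'moment': array([ 0.0460915 ,  0.02061534, -0.00810687]), 'finger_force': 0.0, 'finger_gap': 93.9706885065151}
top {'fovy': 45.40098925794221, 'cx': 256.25304045338146, 'cy': 189.49849946759366, 'eye': array([ 317.33441916,  -40.50455017, 1525.87969721]), 'attitude': array([ 0.18484569,  0.01307265, -1.57188419])}
top ring_pin 0.65 [254.4, 197.3, 290.3, 223.3] 270.8 212.0
top adjuster_bar 0.74 [258.6, 190.3, 275.4, 215.3] 267.9 204.7
top pointer_tip 0.84 [259.3, 190.9, 277.8, 216.7] 267.9 204.3
top index_top 0.92 [252.1, 1
[... 644 characters left out ...]
1.7] 251.1 199.2
side index_top 0.77 [227.5, 181.9, 274.6, 236.5] 251.6 213.5
side lock_ring 0.98 [235.9, 202.5, 265.9, 237.0] 248.2 214.1
side lock_ring 0.41 [228.3, 182.6, 274.0, 234.2] 251.2 213.8
side adjuster 0.87 [239.2, 185.4, 264.1, 208.8] 251.4 199.0
wrist {'fovy': 68.99562933714907, 'cx': 254.86847640788594, 'cy': 191.5019388899904, 'T_tool_cam': array([[-5.54307887e-04,  9.72090694e-01,  2.34604723e-01,
         6.75443423e+01],
       [ 9.99999840e-01,  5.12497314e-04,  2.39184993e-04,
         1.09722361e+00],
       [ 1.12275216e-04,  2.34604818e-01, -9.72090822e-01,
        -1.78707792e+02],
       [ 0.00000000e+00,  0.00000000e+00,  0.00000000e+00,
         1.00000000e+00]])}
```

```bash
cat >> h.py <<'E'
from scipy.spatial.transform import Rotation as Rn
def cam(c,s=None):
    p=viewer.camera_params(c); f=192/np.tan(np.radians(p["fovy"])/2)
    if c=="wrist":
        s=s or read_state(); R=Rn.from_euler("xyz",s["eef_rot"]).as_matrix(); T=np.array(p["T_tool_cam"])
        return f,p["cx"],p["cy"],R@T[:3,3]+s["eef_pos"],R@T[:3,:3]
    return f,p["cx"],p["cy"],np.array(p["eye"]),Rn.from_euler("xyz",p["attitude"]).as_matrix()
def at_z(C,u,v,z):
    f,cx,cy,e,R=C; d=R@np.array([(u-cx)/f,-(v-cy)/f,-1]); return e+d*(z-e[2])/d[2]
def proj(C,P):
    f,cx,cy,e,R=C; q=R.T@(np.asarray(P,float)-e); return np.array([cx-f*q[0]/q[2],cy+f*q[1]/q[2]])
E
python3 - <<'E'
from h import *
a=cv2.imread("pics/top0.png");b=cv2.imread("pics/side0.png")
ca=cv2.resize(a[150:250,200:330],(800,615),interpolation=2)[:600]; 
A=cv2.resize(a[155:245,205:325],(400,300),interpolation=2); B=cv2.resize(b[155:245,190:310],(400,300),interpolation=2)
A2=cv2.resize(a,(400,300));B2=cv2.resize(b,(400,300))
cv2.imwrite("pics/c0.png",np.vstack([np.hstack([A,B]),np.hstack([A2,B2])]))
print(at_z(cam("top"),268,204.5,123),at_z(cam("side"),251.5,199,112))
E
```

```text
[532.40382301 -58.69722243 123.        ] [528.76734383 -70.99913383 112.        ]
```

View pics/c0.png

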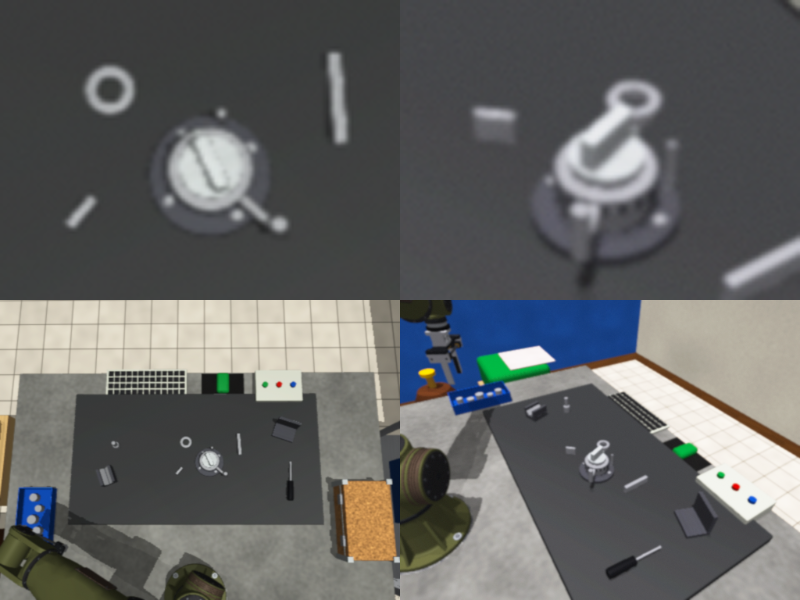

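Emit:
{"api": "carry_out", "payload": {"deltas": [{"dp": [-40, -31, -25], "roll": 0, "gripper": 1}, {"dp": [-70, -54, -25], "roll": 0, "gripper": 1}, {"dp": [-100, -77, -25], "roll": 0, "gripper": 1}, {"dp": [-130, -100, -25], "roll": 0, "gripper": 1}, {"dp": [-160, -123, -25], "roll": 0, "gripper": 1}, {"dp": [-190, -146, -25], "roll": 0, "gripper": 1}, {"dp": [-220, -169, -25], "roll": 0, "gripper": 1}, {"dp": [-250, -192, -25], "roll": 0, "gripper": 1}, {"dp": [-280, -215, -25], "roll": 0, "gripper": 1}, {"dp": [-310, -239, -25], "roll": 0, "gripper": 1}, {"dp": [-340, -262, -25], "roll": 0, "gripper": 1}, {"dp": [-370, -285, -25], "roll": 0, "gripper": 1}]}}

```text
clock: 2.05
eef_pos: [446.1, 91.1, 230.7]
eef_rot: [3.141, 0.001, 2.726]
wrist_force: [0.1, 1.3, 0.7]
finger_gap: 94.3
finger_force: 0.0
```

Emit:
{"api": "carry_out", "payload": {"deltas": [{"dp": [-30, -23, 0], "roll": 0, "gripper": 1}, {"dp": [-60, -46, 0], "roll": 0, "gripper": 1}, {"dp": [-90, -69, 0], "roll": 0, "gripper": 1}, {"dp": [-115, -88, 0], "roll": 0, "gripper": 1}, {"dp": [-130, -100, 0], "roll": 0, "gripper": 1}, {"dp": [-140, -108, 0], "roll": 0, "gripper": 1}, {"dp": [-140, -108, 0], "roll": 0, "gripper": 1}, {"dp": [-140, -108, 0], "roll": 0, "gripper": 1}]}}

```text
clock: 2.72
eef_pos: [529.8, -62.1, 230.3]
eef_rot: [3.142, -0.0, 2.725]
wrist_force: [-0.3, 0.3, -0.0]
finger_gap: 94.2
finger_force: 0.0
```

Run:
```python
from h import *
s=read_state(); print(s["clock"],s["joints"].round(2),s["eef_pos"],s["eef_rot"],s["wrist_force"])
c="wrist"; im=viewer.camera(c); cv2.imwrite("pics/w1.png",cv2.resize(im[...,::-1],(800,600))); C=cam(c,s)
np.savez("w1.npz",e=C[3],R=C[4],f=C[0],cx=C[1],cy=C[2]); cv2.imwrite("pics/w1raw.png",im[...,::-1])
for l,z in (("ring_pin",116),("adjuster_bar",125),("pointer_tip",93),("index_top",91),("lock_ring",82),("adjuster",93)):
    for d in models.cut_out(c,l)[:2]:
        ys,xs=np.nonzero(d["region"]); print(l,round(d["p"],2),np.round(d["box"]),xs.mean().round(1),ys.mean().round(1),at_z(C,xs.mean(),ys.mean(),z).round(1))
```

```text
2.7167 [-0.19  0.24  1.53  0.    1.36 -1.34] [529.76111471 -62.06781278 230.2917393 ] [ 3.14151045e+00 -4.79690593e-04  2.72537154e+00] [-0.2634957   0.32427524 -0.0053108 ]
ring_pin 0.79 [179. 149. 294. 219.] 242.4 175.6 [511.8 -67.5 116. ]
ring_pin 0.56 [233. 162. 286. 216.] 260.2 188.3 [532.1 -55.7 116. ]
adjuster_bar 0.59 [235. 163. 287. 214.] 260.1 188.4 [530.2 -55.1 125. ]
pointer_tip 0.88 [234. 162. 283. 213.] 260.2 188.4 [537.2 -57.5  93. ]
index_top 0.57 [177. 132. 301. 230.] 255.2 177.3 [523.2 -57.6  91. ]
lock_ring 0.77 [178. 150. 296. 219.] 241.9 174.7 [515.5 -71.4  82. ]
adjuster 0.81 [237. 164. 285. 212.] 260.4 188.3 [537.2 -57.2  93. ]
```

View pics/w1.png

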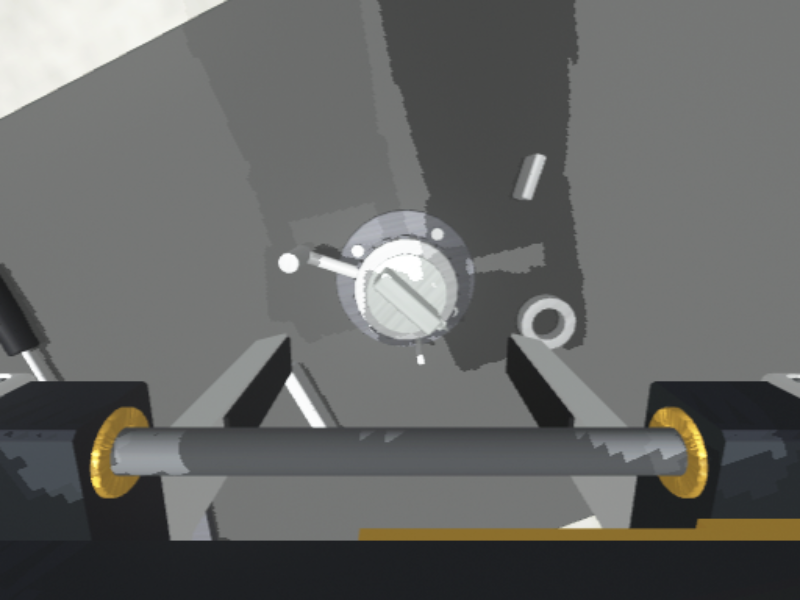

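Run:
```python
from h import *
d=np.load("w1.npz"); C=(float(d['f']),float(d['cx']),float(d['cy']),d['e'],d['R'])
a=cv2.imread("pics/w1raw.png")[128:248,170:330]; cv2.imwrite("pics/w1c.png",cv2.resize(a,(800,600),interpolation=2))
ax=np.array([533,-57.5])
pin=at_z(C,184.5,168.3,116); idx=at_z(C,269.4,229,91); b1=at_z(C,383/1.5625,275/1.5625,126); b2=at_z(C,438/1.5625,325/1.5625,126)
print(pin,idx,b1,b2,(b1+b2)/2,at_z(C,259.5,185,93))
```

```text
[ 479.8167837  -120.21935644  116.        ] [588.32447592 -67.6331163   91.        ] [511.77469829 -63.93411435 126.        ] [558.11826529 -44.06624099 126.        ] [534.94648179 -54.00017767 126.        ] [533.18554781 -56.59096407  93.        ]
```

View pics/w1c.png

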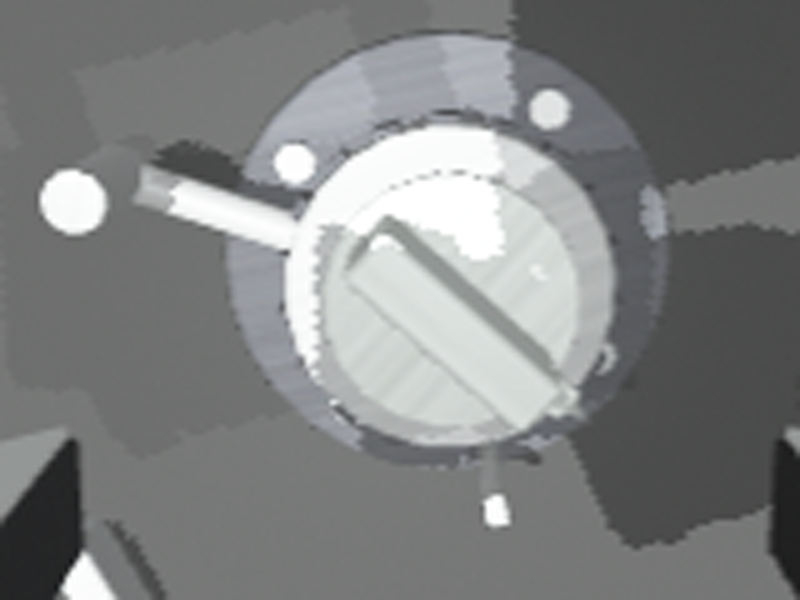

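```bash
cat >> h.py <<'E'
from scipy.optimize import least_squares
def fit(C,pin,idx,tip,disc,ends,h=4):
    def pts(p):
        x,y,a,b,g=p; u=lambda t:np.array([np.cos(t),np.sin(t)]); A=np.array([x,y])
        P=lambda q,z:proj(C,[*q,z])
        return [P(A+85*u(a),116),P(A+54*u(b),91),P(A+44*u(g),90+h),P(A,93+h),P(A-26*u(g),123+h),P(A+26*u(g),123+h)]
    obs=[pin,idx,tip,disc,*ends]
    def res(p): return np.concatenate([m-np.array(o) for m,o in zip(pts(p),obs) if o is not None])
    r=least_squares(res,[533,-57,-2.3,-.2,.4],loss="soft_l1"); p=r.x
    print("axis",p[:2].round(1),"pin",np.degrees(p[2]).round(1),"idx",np.degrees(p[3]).round(1),"ptr",np.degrees(p[4]).round(1),"adj rad",(p[4]-p[3]).round(3))
    print("pinxy",(p[:2]+85*np.array([np.cos(p[2]),np.sin(p[2])])).round(1),"res",r.fun.round(1)); return p
E
python3 - <<'E'
from h import *
d=np.load("w1.npz"); C=(float(d['f']),float(d['cx']),float(d['cy']),d['e'],d['R'])
q=lambda u,v:(170+u/5,128+v/5)
fit(C,q(74,202),q(496,510),q(575,405),q(452,300),(q(368,245),q(548,408)))
T=cam("top"); print(at_z(T,289,222.2,116),at_z(T,271.6,188.9,91))
E
```

```text
axis [535.5 -56.1] pin -131.0 idx -12.8 ptr 23.3 adj rad 0.629
pinxy [ 479.8 -120.2] res [-0.3 -0.1 -0.1 -1.   3.   2.6  0.4 -0.6 -0.7  0.  -0.2  0.4]
[ 478.13056642 -123.15940912  116.        ] [587.43543418 -70.84792833  91.        ]
```

Emit:
{"api": "carry_out", "payload": {"deltas": [{"dp": [4, -12, 0], "roll": 7, "gripper": 0}, {"dp": [8, -24, 0], "roll": 14, "gripper": 0}, {"dp": [12, -36, 0], "roll": 21, "gripper": 0}, {"dp": [16, -48, 0], "roll": 28, "gripper": 0}, {"dp": [20, -60, 0], "roll": 35, "gripper": 0}, {"dp": [22, -73, 0], "roll": 42, "gripper": 0}, {"dp": [22, -73, 0], "roll": 49, "gripper": 0}, {"dp": [22, -73, 0], "roll": 56, "gripper": 0}, {"dp": [22, -73, 0], "roll": 63, "gripper": 0}, {"dp": [22, -73, 0], "roll": 70, "gripper": 0}, {"dp": [22, -73, 0], "roll": 77, "gripper": 0}, {"dp": [22, -73, 0], "roll": 84, "gripper": 0}]}}

```text
clock: 4.07
eef_pos: [480.3, -120.0, 230.6]
eef_rot: [3.141, 0.0, 1.254]
wrist_force: [-0.4, -0.7, -0.0]
finger_gap: 47.4
finger_force: 0.0
```

Emit:
{"api": "carry_out", "payload": {"deltas": [{"dp": [0, 0, 20], "roll": 7, "gripper": 0}, {"dp": [0, 0, 40], "roll": 14, "gripper": 0}, {"dp": [0, 0, 60], "roll": 20, "gripper": 0}, {"dp": [0, 0, 80], "roll": 23, "gripper": 0}, {"dp": [0, 0, 80], "roll": 23, "gripper": 0}, {"dp": [0, 0, 80], "roll": 23, "gripper": 0}, {"dp": [0, 0, 80], "roll": 23, "gripper": 0}]}}

```text
clock: 4.65
eef_pos: [480.9, -120.3, 151.7]
eef_rot: [3.14, -0.001, 0.861]
wrist_force: [-0.3, 0.8, -0.2]
finger_gap: 47.1
finger_force: 0.0
```

Run:
```python
from h import *
s=read_state(); print(s["clock"],s["joints"].round(2),s["eef_pos"],s["eef_rot"],s["wrist_force"])
c="wrist"; im=viewer.camera(c); cv2.imwrite("pics/w2.png",cv2.resize(im[...,::-1],(800,600))); C=cam(c,s)
print(proj(C,[479.8,-120.2,116])*1.5625, proj(C,[*s["eef_pos"][:2],116])*1.5625)
```

```text
4.65 [-0.32  0.23  1.74  0.    1.17  0.39] [ 480.85618816 -120.30316532  151.74958572] [ 3.14021478e+00 -6.06577579e-04  8.60594334e-01] [-0.31414383  0.8029948  -0.18838669]
[396.76579754 332.59710778] [398.45074589 331.46451009]
```

View pics/w2.png

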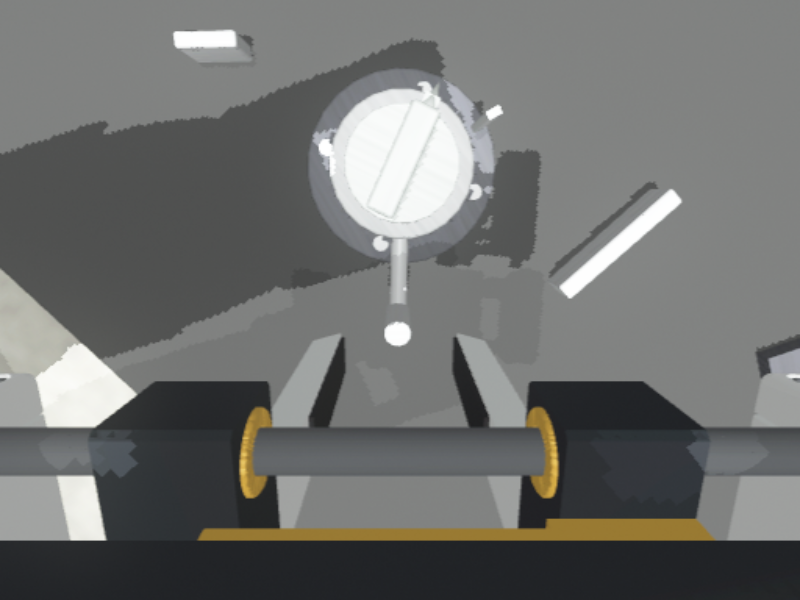

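Emit:
{"api": "carry_out", "payload": {"deltas": [{"dp": [0, 1, 20], "roll": 0, "gripper": 0}, {"dp": [0, 1, 40], "roll": 0, "gripper": 0}, {"dp": [0, 1, 55], "roll": 0, "gripper": 0}, {"dp": [0, 1, 62], "roll": 0, "gripper": 0}, {"dp": [0, 1, 62], "roll": 0, "gripper": -0.5}, {"dp": [0, 1, 62], "roll": 0, "gripper": -0.8}, {"dp": [0, 1, 62], "roll": 0, "gripper": -1}, {"dp": [0, 1, 62], "roll": 0, "gripper": -1}, {"dp": [0, 1, 62], "roll": 0, "gripper": -1}, {"dp": [0, 1, 62], "roll": 0, "gripper": -1}, {"dp": [0, 1, 62], "roll": 0, "gripper": -1}, {"dp": [0, 1, 62], "roll": 0, "gripper": -1}], "newtons": 8}}

```text
clock: 5.7
eef_pos: [481.3, -121.0, 89.0]
eef_rot: [3.141, -0.0, 0.858]
wrist_force: [-1.7, 0.9, 7.4]
finger_gap: 13.8
finger_force: 8.0
```

Emit:
{"api": "carry_out", "payload": {"deltas": [{"dp": [0, 0, 0], "roll": 0, "gripper": -1}, {"dp": [0, 0, 0], "roll": 0, "gripper": -1}, {"dp": [0.3, 7.4, 0], "roll": -5, "gripper": -1}, {"dp": [1.3, 14.8, 0], "roll": -10, "gripper": -1}, {"dp": [2.9, 22, 0], "roll": -15, "gripper": -1}, {"dp": [5.1, 29.1, 0], "roll": -20, "gripper": -1}, {"dp": [8, 35.9, 0], "roll": -25, "gripper": -1}, {"dp": [11.4, 42.5, 0], "roll": -30, "gripper": -1}, {"dp": [15.4, 48.8, 0], "roll": -35, "gripper": -1}, {"dp": [19.9, 54.6, 0], "roll": -40, "gripper": -1}, {"dp": [24.9, 60.1, 0], "roll": -45, "gripper": -1}, {"dp": [30.4, 65.1, 0], "roll": -50, "gripper": -1}], "newtons": 25}}

```text
clock: 6.7
eef_pos: [549.9, -140.6, 89.0]
eef_rot: [-3.14, -0.0, 1.735]
wrist_force: [-10.5, 1.3, 11.0]
finger_gap: 13.4
finger_force: 25.0
```

Emit:
{"api": "carry_out", "payload": {"deltas": [{"dp": [0, 0, 0], "roll": 0, "gripper": -1}, {"dp": [0, 0, 0], "roll": 0, "gripper": -1}, {"dp": [0, 0, 0], "roll": 0, "gripper": -1}]}}

```text
clock: 6.95
eef_pos: [551.0, -140.4, 89.1]
eef_rot: [3.14, 0.001, 1.731]
wrist_force: [3.3, 1.9, 5.0]
finger_gap: 13.3
finger_force: 25.0
```

Emit:
{"api": "carry_out", "payload": {"deltas": [{"dp": [0, 0, 0], "roll": 0, "gripper": -0.3}, {"dp": [0, 0, 0], "roll": 0, "gripper": 0}, {"dp": [0, 0, 0], "roll": 0, "gripper": 0}, {"dp": [0, 0, 0], "roll": 0, "gripper": 0}, {"dp": [0, 0, -20], "roll": 0, "gripper": 0}, {"dp": [0, 0, -45], "roll": 0, "gripper": 0}, {"dp": [0, 0, -70], "roll": 7, "gripper": 0}, {"dp": [0, 0, -90], "roll": 14, "gripper": 0}, {"dp": [20, 0, -100], "roll": 21, "gripper": 0}, {"dp": [40, 0, -100], "roll": 28, "gripper": 0}, {"dp": [60, -1, -100], "roll": 35, "gripper": 0}, {"dp": [86, -2, -100], "roll": 42, "gripper": 0}]}}

```text
clock: 7.95
eef_pos: [534.2, -55.7, 188.4]
eef_rot: [3.142, 0.0, 0.991]
wrist_force: [-0.9, -0.5, -1.0]
finger_gap: 47.3
finger_force: 0.0
```

Emit:
{"api": "carry_out", "payload": {"deltas": [{"dp": [0, 0, 0], "roll": 7, "gripper": 0}, {"dp": [0, 0, 0], "roll": 14, "gripper": 0}, {"dp": [0, 0, 0], "roll": 21, "gripper": 0}, {"dp": [0, 0, 0], "roll": 28, "gripper": 0}, {"dp": [0, 0, 0], "roll": 34, "gripper": 0}, {"dp": [0, 0, 0], "roll": 34, "gripper": 0}, {"dp": [0, 0, 0], "roll": 34, "gripper": 0}, {"dp": [0, 0, 0], "roll": 34, "gripper": 0}]}}

```text
clock: 8.62
eef_pos: [534.5, -56.0, 188.4]
eef_rot: [-3.142, 0.0, 0.408]
wrist_force: [0.6, -0.3, -0.4]
finger_gap: 46.9
finger_force: 0.0
```

Run:
```python
from h import *
s=read_state(); print(s["clock"],s["joints"].round(2),s["eef_pos"],s["eef_rot"],s["wrist_force"])
c="wrist"; im=viewer.camera(c); C=cam(c,s); np.savez("w3.npz",e=C[3],R=C[4],f=C[0],cx=C[1],cy=C[2])
a=im[130:310,135:375,::-1]; cv2.imwrite("pics/w3.png",cv2.resize(a,(800,600),interpolation=2))
```

```text
8.6167 [-0.17  0.29  1.58 -0.    1.28  0.99] [534.4960489  -55.95591371 188.40339956] [-3.14158750e+00  1.20592070e-04  4.08054195e-01] [ 0.58562327 -0.27464018 -0.36860454]
```

View pics/w3.png

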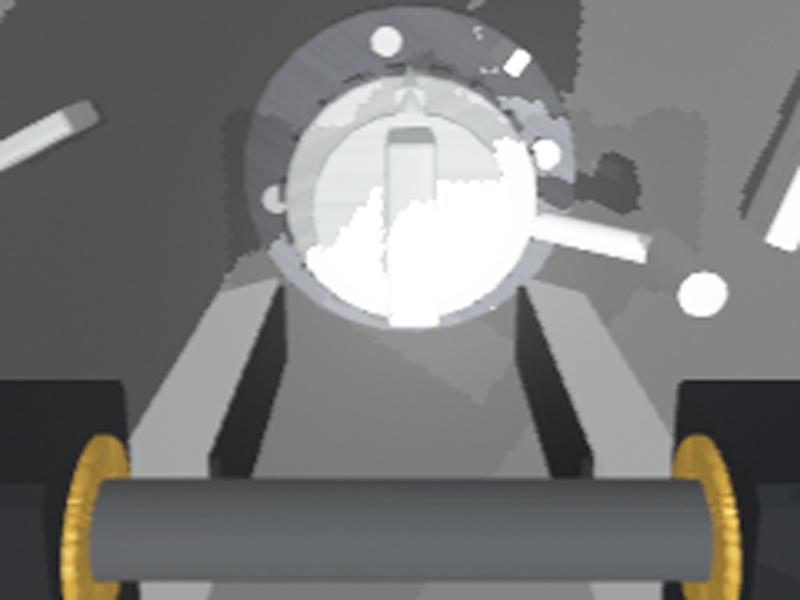

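Run:
```python
from h import *
d=np.load("w3.npz"); C=(float(d['f']),float(d['cx']),float(d['cy']),d['e'],d['R'])
q=lambda u,v:(135+u*.3,130+v*.3)
fit(C,q(703,295),q(516,62),q(410,68),q(415,217),(q(411,140),q(414,326)),h=2.5)
```

```text
axis [535.5 -58.8] pin 7481.0 idx -10.7 ptr 23.4 adj rad 0.595
pinxy [ 551.6 -142.2] res [  0.4   0.1  -0.4   0.7   0.5  -0.2  -1.   -0.5   0.5  58.1  -0.3 -53.4]
```

Run:
```python
from h import *
d=np.load("w3.npz"); C=(float(d['f']),float(d['cx']),float(d['cy']),d['e'],d['R'])
q=lambda u,v:(135+u*.3,130+v*.3)
for t in (q(410,68),None):
  fit(C,q(703,295),q(516,62),t,q(415,217),(q(414,326),q(411,140)),h=2.5)
print([at_z(C,*q(*x),z).round(1) for x,z in (((516,62),91),((410,68),92.5),((415,217),95.5))])
```

```text
axis [536.4 -58.4] pin 7480.3 idx -11.2 ptr 24.3 adj rad 0.62
pinxy [ 551.6 -142.1] res [ 0.3  0.1  0.1 -0.1 -0.1 -1.3 -1.  -1.5  0.1  1.2  0.3  1.2]
axis [536.8 -58.2] pin 7480.0 idx -11.5 ptr 24.4 adj rad 0.627
pinxy [ 551.6 -141.9] res [ 0.1  0.   0.3 -0.4 -1.  -1.9  0.1  0.7  0.1  0.7]
[array([589.3, -68.9,  91. ]), array([575.5, -40.9,  92.5]), array([535.4, -59.9,  95.5])]
```

Emit:
{"api": "carry_out", "payload": {"deltas": [{"dp": [1, 1.5, 25], "roll": 0, "gripper": 0}, {"dp": [1, 1.5, 50], "roll": 0, "gripper": 0}, {"dp": [1, 1.5, 75], "roll": 0, "gripper": 0}, {"dp": [1, 1.5, 87], "roll": 0, "gripper": 0}, {"dp": [1, 1.5, 87], "roll": 0, "gripper": -0.5}, {"dp": [1, 1.5, 87], "roll": 0, "gripper": -1}, {"dp": [1, 1.5, 87], "roll": 0, "gripper": -1}, {"dp": [1, 1.5, 87], "roll": 0, "gripper": -1}, {"dp": [1, 1.5, 87], "roll": 0, "gripper": -1}, {"dp": [1, 1.5, 87], "roll": 0, "gripper": -1}, {"dp": [1, 1.5, 87], "roll": 0, "gripper": -1}], "newtons": 40}}

```text
clock: 9.58
eef_pos: [536.9, -57.9, 102.5]
eef_rot: [3.139, -0.002, 0.405]
wrist_force: [2.3, -6.8, 0.8]
finger_gap: 13.4
finger_force: 40.0
```

Emit:
{"api": "carry_out", "payload": {"deltas": [{"dp": [0, 0, 0.3], "roll": 4, "gripper": -1}, {"dp": [0, 0, 0.6], "roll": 8, "gripper": -1}, {"dp": [0, 0, 0.9], "roll": 12, "gripper": -1}, {"dp": [0, 0, 1.2], "roll": 16, "gripper": -1}, {"dp": [0, 0, 1.4], "roll": 20, "gripper": -1}, {"dp": [0, 0, 1.7], "roll": 24, "gripper": -1}, {"dp": [0, 0, 2], "roll": 28, "gripper": -1}, {"dp": [0, 0, 2.3], "roll": 32, "gripper": -1}, {"dp": [0, 0, 2.5], "roll": 35.5, "gripper": -1}, {"dp": [0, 0, 2.5], "roll": 35.5, "gripper": -1}, {"dp": [0, 0, 2.5], "roll": 35.5, "gripper": -1}, {"dp": [0, 0, 2.5], "roll": 35.5, "gripper": -1}]}}

```text
clock: 10.58
eef_pos: [537.0, -58.3, 100.0]
eef_rot: [3.14, -0.003, -0.215]
wrist_force: [2.4, -9.6, 0.3]
finger_gap: 14.0
finger_force: 40.0
```

Run:
```python
from h import *
s=read_state(); print(s["clock"],s["joints"].round(2),s["eef_pos"],s["eef_rot"],s["wrist_force"],s["moment"])
c="wrist"; im=viewer.camera(c); C=cam(c,s); np.savez("w4.npz",e=C[3],R=C[4],f=C[0],cx=C[1],cy=C[2])
a=im[60:240,135:375,::-1]; cv2.imwrite("pics/w4.png",cv2.resize(a,(800,600),interpolation=2))
```

```text
10.5833 [-0.18  0.39  1.66 -0.    1.09  1.61] [536.99078914 -58.34678522  99.99875439] [ 3.13976792 -0.00344716 -0.21537701] [ 2.40644188 -9.63182373  0.320698  ] [-1.89595715 -0.42105925 -0.14719715]
```

View pics/w4.png

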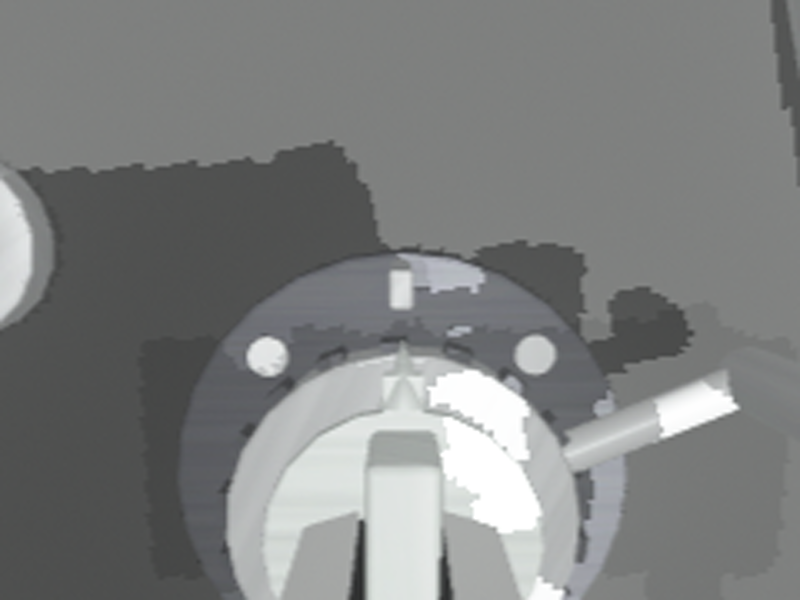

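Emit:
{"api": "carry_out", "payload": {"deltas": [{"dp": [0, 0, 0], "roll": 0, "gripper": -0.5}, {"dp": [0, 0, 0], "roll": 0, "gripper": 0}, {"dp": [0, 0, 0], "roll": 0, "gripper": 0}, {"dp": [0, 0, 0], "roll": 0, "gripper": 0}, {"dp": [0, 0, -20], "roll": 0, "gripper": 0}, {"dp": [0, 0, -45], "roll": 0, "gripper": 0}, {"dp": [0, 0, -70], "roll": -7, "gripper": 0}, {"dp": [0, 10, -80], "roll": -14, "gripper": 0}, {"dp": [5, 25, -80], "roll": -21, "gripper": 0}, {"dp": [15, 45, -80], "roll": -28, "gripper": 0}, {"dp": [25, 65, -80], "roll": -35, "gripper": 0}, {"dp": [31.5, 78, -80], "roll": -42, "gripper": 0}]}}

```text
clock: 11.63
eef_pos: [550.4, -141.3, 179.1]
eef_rot: [3.141, -0.0, 0.524]
wrist_force: [-0.0, 0.9, -0.1]
finger_gap: 46.9
finger_force: 0.0
```

Emit:
{"api": "carry_out", "payload": {"deltas": [{"dp": [0, 0, 0], "roll": -7, "gripper": 0}, {"dp": [0, 0, 0], "roll": -14, "gripper": 0}, {"dp": [0, 0, 0], "roll": -21, "gripper": 0}, {"dp": [0, 0, 0], "roll": -28, "gripper": 0}, {"dp": [0, 0, 0], "roll": -35, "gripper": 0}, {"dp": [0, 0, 0], "roll": -42, "gripper": 0}, {"dp": [0, 0, 0], "roll": -49, "gripper": 0}, {"dp": [0, 0, 0], "roll": -56, "gripper": 0}, {"dp": [0, 0, 0], "roll": -63, "gripper": 0}, {"dp": [0, 0, 0], "roll": -70, "gripper": 0}, {"dp": [0, 0, 0], "roll": -70, "gripper": 0}, {"dp": [0, 0, 0], "roll": -70, "gripper": 0}]}}

```text
clock: 12.63
eef_pos: [550.2, -139.7, 178.9]
eef_rot: [-3.142, -0.0, 1.736]
wrist_force: [0.5, -0.7, -0.3]
finger_gap: 46.8
finger_force: 0.0
```

Run:
```python
from h import *
s=read_state(); print(s["clock"],s["joints"].round(2),s["eef_pos"],s["eef_rot"],s["wrist_force"],s["moment"])
c="wrist"; im=viewer.camera(c); C=cam(c,s); np.savez("w5.npz",e=C[3],R=C[4],f=C[0],cx=C[1],cy=C[2])
a=im[60:240,135:375,::-1]; cv2.imwrite("pics/w5.png",cv2.resize(a,(800,600),interpolation=2))
p=proj(C,[551.2,-141,116]); print((p-[135,60])/.3)
```

```text
12.6333 [-0.31  0.36  1.5   0.    1.28 -0.48] [ 550.16871689 -139.67108469  178.93321758] [-3.14150911e+00 -1.20102417e-04  1.73596058e+00] [ 0.47574661 -0.68265222 -0.2518992 ] [-0.06970212  0.07845225 -0.00308519]
[399.96107604 480.41600065]
```

View pics/w5.png

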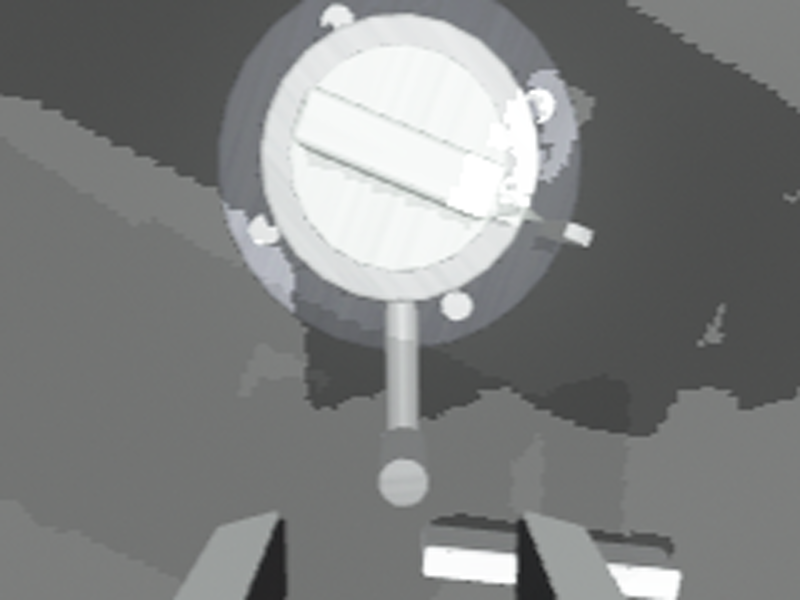

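Emit:
{"api": "carry_out", "payload": {"deltas": [{"dp": [-2, 1.5, 25], "roll": 0, "gripper": 0}, {"dp": [-2, 1.5, 50], "roll": 0, "gripper": 0}, {"dp": [-2, 1.5, 75], "roll": 0, "gripper": 0}, {"dp": [-2, 1.5, 89], "roll": 0, "gripper": 0}, {"dp": [-2, 1.5, 89], "roll": 0, "gripper": -0.5}, {"dp": [-2, 1.5, 89], "roll": 0, "gripper": -1}, {"dp": [-2, 1.5, 89], "roll": 0, "gripper": -1}, {"dp": [-2, 1.5, 89], "roll": 0, "gripper": -1}, {"dp": [-2, 1.5, 89], "roll": 0, "gripper": -1}, {"dp": [-2, 1.5, 89], "roll": 0, "gripper": -1}], "newtons": 25}}

```text
clock: 13.52
eef_pos: [552.2, -141.8, 90.9]
eef_rot: [3.141, 0.001, 1.739]
wrist_force: [-3.7, 0.5, 5.3]
finger_gap: 13.5
finger_force: 25.0
```

Emit:
{"api": "carry_out", "payload": {"deltas": [{"dp": [0.3, -7.4, 0], "roll": 5, "gripper": -1}, {"dp": [1.3, -14.8, 0], "roll": 10, "gripper": -1}, {"dp": [2.9, -22, 0], "roll": 15, "gripper": -1}, {"dp": [5.1, -29.1, 0], "roll": 20, "gripper": -1}, {"dp": [8, -35.9, 0], "roll": 25, "gripper": -1}, {"dp": [11.4, -42.5, 0], "roll": 30, "gripper": -1}, {"dp": [15.4, -48.8, 0], "roll": 35, "gripper": -1}, {"dp": [19.9, -54.6, 0], "roll": 40, "gripper": -1}, {"dp": [19.9, -54.6, 0], "roll": 40, "gripper": -1}, {"dp": [19.9, -54.6, 0], "roll": 40, "gripper": -1}, {"dp": [19.9, -54.6, 0], "roll": 40, "gripper": -1}]}}

```text
clock: 14.43
eef_pos: [494.3, -132.0, 90.9]
eef_rot: [3.141, 0.002, 1.041]
wrist_force: [-10.3, -6.6, 8.7]
finger_gap: 13.3
finger_force: 25.0
```

```bash
cat > f.py <<'E'
from h import *
s=read_state(); A=np.array([536.6,-57.2]); r=s["eef_pos"][:2]-A; a=np.arctan2(r[1],r[0]); t=np.array([np.sin(a),-np.cos(a)]); F=s["wrist_force"][:2]
print(s["clock"],"r",np.hypot(*r).round(1),"pin deg",np.degrees(a).round(1),"yaw",np.degrees(s["eef_rot"][2]).round(1),"resist",-(F@t).round(2),"radial",(F@r/np.hypot(*r)).round(2),s["eef_pos"].round(1))
E
python3 f.py
```

```text
14.4333 r 86.0 pin deg -119.5 yaw 59.7 resist -5.72 radial 10.76 [ 494.3 -132.    90.9]
```

Emit:
{"api": "carry_out", "payload": {"deltas": [{"dp": [-0.5, -1.5, 0], "roll": 1, "gripper": -1}, {"dp": [-1, -3, 0], "roll": 2, "gripper": -1}, {"dp": [-0.9, -4.5, 0], "roll": 3, "gripper": -1}, {"dp": [-0.8, -5.9, 0], "roll": 4, "gripper": -1}, {"dp": [-0.7, -7.4, 0], "roll": 5, "gripper": -1}, {"dp": [-0.5, -8.9, 0], "roll": 6, "gripper": -1}]}}

```text
clock: 14.93
eef_pos: [487.7, -127.9, 90.9]
eef_rot: [3.138, -0.0, 0.936]
wrist_force: [2.0, -6.3, 2.2]
finger_gap: 13.4
finger_force: 25.0
```

```bash
python3 f.py
```

```text
14.9333 r 86.0 pin deg -124.6 yaw 53.6 resist 5.22 radial 4.01 [ 487.7 -127.9   90.9]
```

Emit:
{"api": "carry_out", "payload": {"deltas": [{"dp": [0, 0, 0], "roll": 0, "gripper": -1}, {"dp": [0, 0, 0], "roll": 0, "gripper": -1}, {"dp": [0, 0, 0], "roll": 0, "gripper": -1}]}}

```text
clock: 15.18
eef_pos: [487.5, -127.8, 90.9]
eef_rot: [3.139, 0.0, 0.937]
wrist_force: [-0.5, -4.2, 4.1]
finger_gap: 13.4
finger_force: 25.0
```

```bash
python3 f.py
```

```text
15.1833 r 86.0 pin deg -124.8 yaw 53.7 resist 1.96 radial 3.76 [ 487.5 -127.8   90.9]
```

Emit:
{"api": "carry_out", "payload": {"deltas": [{"dp": [-0.2, -1.5, 0], "roll": 1, "gripper": -1}, {"dp": [-0.2, -3, 0], "roll": 2, "gripper": -1}, {"dp": [-0.1, -4.5, 0], "roll": 3, "gripper": -1}, {"dp": [0, -5.9, 0], "roll": 4, "gripper": -1}, {"dp": [0.1, -7.4, 0], "roll": 5, "gripper": -1}, {"dp": [0.3, -8.9, 0], "roll": 6, "gripper": -1}, {"dp": [0.4, -10.4, 0], "roll": 7, "gripper": -1}, {"dp": [0.6, -11.8, 0], "roll": 8, "gripper": -1}]}}

```text
clock: 15.85
eef_pos: [478.5, -120.5, 90.9]
eef_rot: [3.138, -0.0, 0.796]
wrist_force: [0.8, -6.4, 3.3]
finger_gap: 13.2
finger_force: 25.0
```

```bash
python3 f.py
```

```text
15.85 r 85.9 pin deg -132.6 yaw 45.6 resist 4.89 radial 4.13 [ 478.5 -120.5   90.9]
```

Emit:
{"api": "carry_out", "payload": {"deltas": [{"dp": [0, -1.5, 0], "roll": 1, "gripper": -1}, {"dp": [0.1, -3, 0], "roll": 2, "gripper": -1}, {"dp": [0.1, -4.5, 0], "roll": 3, "gripper": -1}]}}

```text
clock: 16.1
eef_pos: [475.3, -117.3, 90.9]
eef_rot: [3.139, -0.0, 0.744]
wrist_force: [0.2, -7.6, 3.1]
finger_gap: 13.0
finger_force: 25.0
```

```bash
python3 f.py
```

```text
16.1 r 85.9 pin deg -135.6 yaw 42.6 resist 5.6 radial 5.21 [ 475.3 -117.3   90.9]
```

Emit:
{"api": "carry_out", "payload": {"deltas": [{"dp": [0, -1.5, 0], "roll": 1, "gripper": -1}, {"dp": [0.1, -3, 0], "roll": 2, "gripper": -1}, {"dp": [0.1, -4.5, 0], "roll": 3, "gripper": -1}]}}

```text
clock: 16.35
eef_pos: [472.2, -114.0, 90.9]
eef_rot: [3.139, -0.0, 0.691]
wrist_force: [0.3, -7.5, 3.0]
finger_gap: 13.6
finger_force: 25.0
```

```bash
python3 f.py
```

```text
16.35 r 85.8 pin deg -138.6 yaw 39.6 resist 5.78 radial 4.75 [ 472.2 -114.    90.9]
```

Emit:
{"api": "carry_out", "payload": {"deltas": [{"dp": [0, -1.5, 0], "roll": 1, "gripper": -1}, {"dp": [0.1, -3, 0], "roll": 2, "gripper": -1}]}}

```text
clock: 16.52
eef_pos: [470.3, -111.7, 90.9]
eef_rot: [3.139, -0.0, 0.656]
wrist_force: [-1.0, -8.5, 5.1]
finger_gap: 13.4
finger_force: 25.0
```

```bash
python3 f.py
```

```text
16.5167 r 85.8 pin deg -140.6 yaw 37.6 resist 5.91 radial 6.14 [ 470.3 -111.7   90.9]
```

Emit:
{"api": "carry_out", "payload": {"deltas": [{"dp": [-0.3, -1.5, 0], "roll": 1, "gripper": -1}, {"dp": [-0.3, -3, 0], "roll": 2, "gripper": -1}]}}

```text
clock: 16.68
eef_pos: [468.4, -109.3, 90.9]
eef_rot: [3.139, -0.001, 0.621]
wrist_force: [1.2, -6.4, 2.8]
finger_gap: 13.0
finger_force: 25.0
```

```bash
python3 f.py
```

```text
16.6833 r 85.8 pin deg -142.6 yaw 35.6 resist 5.76 radial 2.94 [ 468.4 -109.3   90.9]
```

Emit:
{"api": "carry_out", "payload": {"deltas": [{"dp": [0, -1.5, 0], "roll": 1, "gripper": -1}, {"dp": [0, -3, 0], "roll": 2, "gripper": -1}]}}

```text
clock: 16.85
eef_pos: [466.7, -107.0, 90.9]
eef_rot: [3.138, -0.001, 0.587]
wrist_force: [1.7, -7.8, 1.7]
finger_gap: 13.1
finger_force: 25.0
```

```bash
python3 f.py
```

```text
16.85 r 85.8 pin deg -144.5 yaw 33.6 resist 7.34 radial 3.1 [ 466.7 -107.    90.9]
```

Beginning to bite; smaller steps.

Emit:
{"api": "carry_out", "payload": {"deltas": [{"dp": [0, -0.8, 0], "roll": 0.5, "gripper": -1}, {"dp": [0, -1.5, 0], "roll": 1, "gripper": -1}]}}

```text
clock: 17.02
eef_pos: [466.0, -105.8, 90.9]
eef_rot: [3.138, -0.001, 0.57]
wrist_force: [1.9, -9.3, 0.7]
finger_gap: 13.7
finger_force: 25.0
```

```bash
python3 f.py
```

```text
17.0167 r 85.7 pin deg -145.5 yaw 32.6 resist 8.71 radial 3.74 [ 466.  -105.8   90.9]
```

Emit:
{"api": "carry_out", "payload": {"deltas": [{"dp": [0, -0.7, 0], "roll": 0.5, "gripper": -1}, {"dp": [0, -1.5, 0], "roll": 1, "gripper": -1}]}}

```text
clock: 17.18
eef_pos: [465.2, -104.7, 90.9]
eef_rot: [3.138, -0.001, 0.552]
wrist_force: [2.8, -9.8, 0.4]
finger_gap: 13.4
finger_force: 25.0
```

```bash
python3 f.py
```

```text
17.1833 r 85.7 pin deg -146.4 yaw 31.6 resist 9.7 radial 3.1 [ 465.2 -104.7   90.9]
```

Emit:
{"api": "carry_out", "payload": {"deltas": [{"dp": [0, -0.7, 0], "roll": 0.5, "gripper": -1}, {"dp": [0, -1.5, 0], "roll": 1, "gripper": -1}]}}

```text
clock: 17.35
eef_pos: [464.5, -103.6, 90.9]
eef_rot: [3.138, -0.001, 0.535]
wrist_force: [2.0, -11.6, 0.4]
finger_gap: 13.6
finger_force: 25.0
```

```bash
python3 f.py
```

```text
17.35 r 85.7 pin deg -147.3 yaw 30.6 resist 10.86 radial 4.64 [ 464.5 -103.6   90.9]
```

Emit:
{"api": "carry_out", "payload": {"deltas": [{"dp": [0, 0, 0], "roll": 0, "gripper": -1}, {"dp": [0, 0, 0], "roll": 0, "gripper": -1}, {"dp": [0, 0, 0], "roll": 0, "gripper": -1}]}}

```text
clock: 17.6
eef_pos: [464.4, -103.5, 90.9]
eef_rot: [3.138, -0.001, 0.535]
wrist_force: [0.9, -9.5, 0.7]
finger_gap: 13.6
finger_force: 25.0
```

```bash
python3 f.py
```

```text
17.6 r 85.7 pin deg -147.3 yaw 30.7 resist 8.48 radial 4.42 [ 464.4 -103.5   90.9]
```

Emit:
{"api": "carry_out", "payload": {"deltas": [{"dp": [0, 0, 0], "roll": 0, "gripper": -0.3}, {"dp": [0, 0, 0], "roll": 0, "gripper": 0}, {"dp": [0, 0, 0], "roll": 0, "gripper": 0}, {"dp": [0, 0, 0], "roll": 0, "gripper": 0}, {"dp": [0, 0, -20], "roll": 0, "gripper": 0}, {"dp": [0, 0, -45], "roll": 0, "gripper": 0}, {"dp": [0, 0, -70], "roll": 0, "gripper": 0}, {"dp": [0, 0, -90], "roll": 0, "gripper": 0}, {"dp": [0, 0, -90], "roll": 0, "gripper": 0}, {"dp": [0, 0, -90], "roll": 0, "gripper": 0}, {"dp": [0, 0, -90], "roll": 0, "gripper": 0}]}}

```text
clock: 18.52
eef_pos: [463.1, -102.0, 179.0]
eef_rot: [-3.141, 0.001, 0.535]
wrist_force: [-0.0, 1.2, 0.3]
finger_gap: 46.4
finger_force: 0.0
```

Run:
```python
from h import *
s=read_state(); C=cam("wrist",s); im=viewer.camera("wrist"); np.savez("w6.npz",e=C[3],R=C[4],f=C[0],cx=C[1],cy=C[2])
a=im[60:240,135:375,::-1]; cv2.imwrite("pics/w6.png",cv2.resize(a,(800,600),interpolation=2))
print(s["clock"],s["eef_pos"]); p=proj(C,[464.5,-103.5,116]); print((p-[135,60])/.3)
```

```text
18.5167 [ 463.14907042 -101.97479996  179.03134993]
[409.11277375 474.04044895]
```

View pics/w6.png

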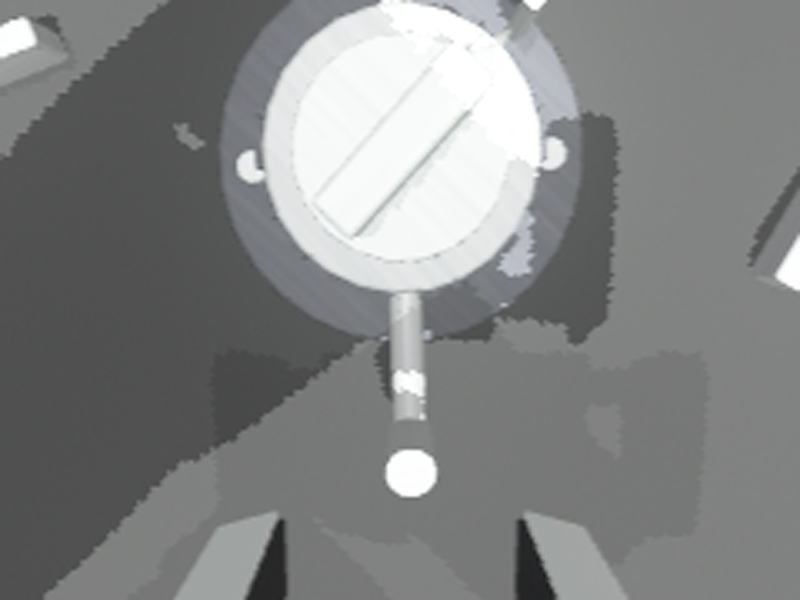

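```bash
python3 -c "
from h import *
print(manip.sign_off())"
```

```text
the job is handed in; nothing more can be done
None
```

The job is handed in; no verdict came back. I slackened the lock ring about 50°, turned the pointer to within about 0.01 rad of the index post, retightened the ring to about 11 N at the pin and let go clear of the jack. I planned the moves to clear the other things on the plate but did not check their positions afterwards.

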